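# Take the weighed pan off the hanging scale

### The job

The apple has been weighed: take the scale's pan, with the apple in it, off the hook of the hanging scale and stand it level on the empty tin tray at the front, wholly inside the tray's rim. The hook is deep and springs up as you take the weight, and there is little more room than the pan's top bar needs between the hook's tip and the dark collar above it, so feel your way over the tip: it is a light half-kilo scale, so never load, jam or drag on it with more than about half a kilo (5 N). Keep the apple in the pan, leave the other things on the worktop where they are, and let go of the pan at the end.

Things in the scene. Friction and masses are not known exactly. Their poses are not given: they have to be found in the camera images.
- pan_handle (a point): Grasp point: centre of the black handle bar that sticks out level from the front of the scale's steel pan. The bar is 11 mm wide (local y), 26 mm high (z), its free part 68 mm long (x). The pan's middle lies 100 mm behind this point (local +x), its flat underside 32 mm below. The hanging pan can swing.
- pan_foot (a point): Centre of the underside of the round steel pan; z up, handle towards local -x. Pan 134 mm across, 46 mm high, flat foot 84 mm across; loose, it hangs on the scale's hook, handle towards the robot. With the apple it weighs 0.2 to 0.32 kg. A rigid A-shaped wire bail rises from its two sides.
- pan_bar (a point): Middle of the straight steel bar at the top of the pan's bail: 6 mm thick, 30 mm long along local y, 140 mm above the underside, right over the pan's middle. It rests in the hook's bend at the start.
- stand: Fixed red dial scale on its stand. Origin: under the hook's line, at worktop height; local -x is the way the dial (92 mm wide, 45 mm deep, its face 13 mm in front of the hook's line), the hook's opening and the pan's handle face; post 88 mm behind. Under the dial is a dark collar (46 x 44 mm) with a flat underside, 250 to 269 mm up: its clamp on the post varies, so only feel or sight tells.
- hook_line (a point): Point on the stand's base plate, 16 mm above its underside, right below the hook: a J of 7 mm wire under the collar, its upturned tip in front (local -x), 35 mm above the seat. It slides up and down only, on a spring of 0.2 N per mm: 6 to 13 mm down under the pan, rising with it to a stop, where the gap from tip to collar is about 2 mm more than the bar.
- tray: Flat, empty printed tin tray at the front of the worktop, fixed, 256 mm (local x) by 366 mm (local y), its floor 2 mm above the worktop, rim 10 mm high. Origin: centre of its underside.
- apple_center (a point): Centre of the loose red apple, 69 mm across, 57 mm high, that lies in the pan.
- pepper_mill: Wooden pepper mill, 58 mm across, 150 mm high, loose, to be left alone; origin at its underside.
- salt_shaker: Salt shaker with a grey top, 44 mm across, 90 mm high, loose, to be left alone; origin at its underside.
Not all that is in view belongs to the job. Leave any blue or yellow look-alike of the part that bears apple_center alone.

How it is judged (in metres and radians):
On the way:
1. the pan's bar has been drawn off over the hook's tip and forward out of the hook, the apple still in the pan (x of pan_bar in the frame of stand below -0.04 m and height (world z) of pan_foot above 0.05 m and distance between apple_center and pan_foot below 0.06 m), for 0.1 s.
At the end, for the whole second after the job is handed in: The pan stands level (0.06 rad) on the tray's floor (underside under 6 mm), its middle within 60 mm of the tray's centre along the tray's x and 115 mm along its y, so wholly inside the rim, the apple in it (within 60 mm of the underside's centre), released and clear of the scale (x of pan_foot in the frame of tray between -0.06 and 0.06 m and y of pan_foot in the frame of tray between -0.115 and 0.115 m and height (world z) of pan_foot below 0.006 m and angle between pan_foot's own z axis and vertical below 0.06 rad and distance between apple_center and pan_foot below 0.06 m and contact force between pan and the fingers below 0.2 N and contact force between pan and stand below 0.1 N); the robot touches nothing.
It fails at once if the pan presses or pulls on the scale (hook, collar or dial) with more than 5 N (contact force between pan and stand above 5 N).
It fails at once if the apple leaves the pan (distance between apple_center and pan_foot above 0.08 m).
It fails at once if the pepper mill or the salt shaker is moved by more than 20 mm (distance of any of pepper_mill, salt_shaker from where it was at the start of the episode above 0.02 m).
It fails at once if the robot presses on the scale with more than 5 N (contact force between any of the arm, the fingers and stand above 5 N).
It also fails if it takes over 69 s, if anything falls off the work surface, if the arm or the gripper's body presses on something with over 40 N, if the wrist force passes 120 N, or if a joint passes its speed limit or range.

### The arm

A 6-joint arm with a two-finger parallel gripper is mounted at the origin on a cart in front of the work surface, level with it; the furniture and walls round the work are solid. World frame = base frame: x ahead of the robot, y to its left, z up, the work surface at z = 0. Lengths are in mm, angles in degrees, forces in N, time in s.
With the tool pointing down it reaches from about 350 to 850 mm from the base axis. Payload 8.1 kg.
Tool frame: the origin (TCP) lies between the finger pads; the fingertips stand 25 mm ahead of it and the grasp point (between the pads) lies 6 mm ahead of it (r.tcp_to_tips is the distance from the TCP to the fingertips, in mm); z points along the fingers, y is the line along which they close (so a half turn about z gives the same grasp; the last joint's range is limited). The gripper opens to 85 mm and grips with 20 to 120 N. Pads are 22 mm wide; open, the fingers measure 114 mm over their backs; the gripper's body (76 mm by 85 mm) begins 54 mm behind the grasp point. The pads swing forward as they close: fully open they stand 13 mm farther back than shut.
Start: joints at [60.653, 7.471, 85.268, -0, 87.261, -4.893], TCP at [248.356, 546.191, 256.292] pointing down, gripper open.
Joint ranges: [-169.43, 169.43], [-51.17, 129.36], [1.28, 143.12], [-76.62, 256.62], [0, 156.53], [-152.29, 152.29]. Speed limits (degrees/s): [136.94, 136.94, 159.86, 180, 180, 180].

### API

Orientations are given as [roll, pitch, yaw] about the fixed x, y, z axes, in that order (R = Rz(yaw) Ry(pitch) Rx(roll)).
In Python, from bench import r gives the robot as it stands.
- The arm moves only by the tool apply_moves, never from a script. Its arguments are lists of equal length, an entry for each row: "angular": the turn, a rotation vector about the world's x, y, z in units of 8 degrees (1.0 is 8 degrees), a list of three; "travel": the shift along the world's x, y, z in units of 40 mm (1.0 is 40 mm), a list of three; "jaw": the opening, from 0 (shut) to 1 (fully open). A call has 1 to 20 rows; each row shifts and turns the commanded pose from where the row before left it; what a row does not reach is not made up. A row lasts 1/8 s, in which the tool goes at most 62.5 mm and 10.7 degrees, less where a joint would pass 70% of its speed; a pose out of reach is approached as far as the arm can. A call is refused whole if a number of a shift passes 1 or a number of a turn 1, either way. A call with a gripper value outside its range is refused whole. The fingers move at their own pace and stop on an object; "force" is the grip in N (left out, the last holds). Time passes only in rows, so rows that do not move let the fingers close. It gives the time, the measured TCP pose, the force, the opening and the grip force at its end, in the units of the state.
- r.sense(): the state, without advancing time (a new reading comes with each control period).
- r.snapshot(name): name is "scene" or "top" or "wrist"; returns a dict with "color" (420x560x3 uint8, red, green, blue), "fx", "fy", "cx", "cy" (pixels), "R" (3x3) and "t" (3): a world point X has camera coordinates R X + t; the wrist camera has in their place "mount" (4x4, takes a point from camera to tool coordinates, whose origin is the TCP and whose axes are the flange's). Camera axes: x right, y down, z forward; pixel columns grow to the right and rows downward; lengths in mm; the calibration is good to about 2 mm. A picture is of the moment at which its call begins: read the wrist's pose just before it. There is no depth.
- r.hand_in(): hands the job in; it is judged then, once.
The state is a dict: "time": time; "joint_pos": joint angles; "qd": joint speeds; "joint_efforts": joint torques, N m; "tool_pos": TCP position; "tcp_rot": TCP orientation; "ft_force": force on the tool from outside, world axes, zero at the start; "wrist_torque": the same for the moment, N m; "finger_gap": finger opening in mm; "grip_force": force on a finger pad.
Only numpy, scipy, OpenCV 4.12 (cv2) and the standard library are available. Lean on these libraries where they do the work, as an engineer would, in place of code of your own. Each camera call takes 0.05 s, during which the arm holds its last target. There are 200 camera calls.

## Working session

There is one attempt and no reset: what is moved stays moved. The work goes in short steps, Python scripts to look and compute and a tool call to move; the robot and the scene stay as the last step left them, time stands still between calls to the robot, and variables do not carry over. Pictures are saved under pics/ and viewed, at most 12 in all, crops included, and the job is handed in when it is done.

Besides the shell and the picture viewer there is one more tool, called after "Emit:" in YAML: its name, and indented under it one key for each argument. apply_moves: Moves the arm, as the interface text tells. Its arguments: {"type":"object","properties":{"angular":{"type":"array"},"travel":{"type":"array"},"jaw":{"type":"array"},"force":{"type":"number"}},"required":["angular","travel","jaw"]}

```bash
mkdir -p pics; python3 - <<'E'
from bench import r
import cv2,numpy as np,pickle
d={}
for n in("scene","top","wrist"):
    s=r.snapshot(n);d[n]=s;cv2.imwrite(f"pics/{n}0.png",s["color"][:,:,::-1])
    if n!="wrist":print(n,s["fx"],s["cx"],s["cy"],np.round(-np.array(s["R"]).T@s["t"]),np.round(s["R"],2).tolist())
    else: print(np.round(s["mount"],2).tolist(),s["fx"])
pickle.dump(d,open("d0.pkl","wb"))
print(r.sense())
E
```

```text
scene 382.3987052146939 284.72851785912144 207.99776789414716 [149. 337. 802.] [[-0.61, -0.79, -0.01], [-0.59, 0.46, -0.66], [0.53, -0.4, -0.75]]
top 405.8954272064964 276.0292369552728 216.82608947703585 [ 241.  150. 1259.] [[-0.38, -0.93, 0.01], [-0.87, 0.35, -0.36], [0.33, -0.14, -0.93]]
[[-0.0, -0.95, -0.32, 82.05], [1.0, -0.0, 0.0, -0.9], [-0.0, -0.32, 0.95, -118.17], [0.0, 0.0, 0.0, 1.0]] 309.507209097796
{'time': 0.15, 'joint_pos': array([ 6.06535544e+01,  7.50611541e+00,  8.53174083e+01, -1.81118327e-03,
        8.72611092e+01, -4.89277039e+00]), 'qd': array([ 0.00303921, -0.11126411, -0.18863934, -0.05528841,  0.02180594,
        0.09727507]), 'joint_efforts': array([ 6.05528876e-04, -5.70058680e+01, -5.01162171e+01, -2.04926660e-04,
        9.45315493e-03, -3.06934919e-05]), 'tool_pos': array([248.16300519, 545.83140212, 255.45191143]), 'tcp_rot': array([-1.79915521e+02, -5.41604297e-03,  1.55546409e+02]), 'ft_force': array([ 0.40521292, -0.32890848,  0.66260238]), 'wrist_torque': array([0.00510102, 0.05066254, 0.00923624]), 'grip_force': 0.0, 'finger_gap': 85.40660205046295}
```

View pics/scene0.png

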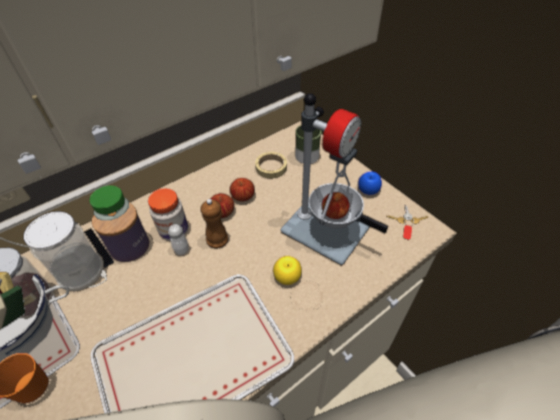

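View pics/top0.png

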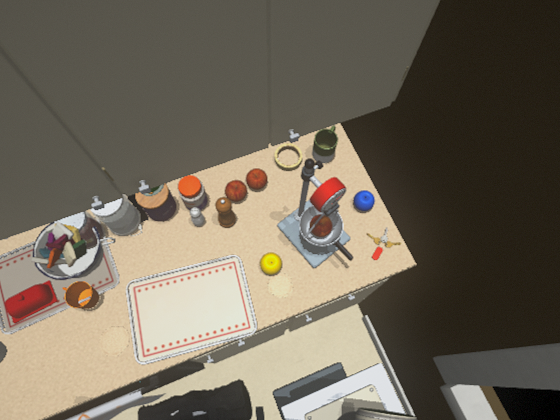

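```bash
cat > h.py <<'E'
import numpy as np,cv2,pickle
def ray(s,u,v):
    R=np.array(s["R"]);c=-R.T@np.array(s["t"]);d=R.T@np.array([(u-s["cx"])/s["fx"],(v-s["cy"])/s["fy"],1]);return c,d/np.linalg.norm(d)
def plane(s,u,v,z):
    c,d=ray(s,u,v);return c+d*(z-c[2])/d[2]
def tri(obs):
    A=np.zeros((3,3));b=np.zeros(3)
    for s,u,v in obs:
        c,d=ray(s,u,v);P=np.eye(3)-np.outer(d,d);A+=P;b+=P@c
    return np.linalg.solve(A,b)
def proj(s,X):
    p=np.array(s["R"])@X+s["t"];return p[:2]/p[2]*[s["fx"],s["fy"]]+[s["cx"],s["cy"]]
E
python3 - <<'E'
import pickle,cv2,numpy as np
from h import *
d=pickle.load(open("d0.pkl","rb"))
a=d["scene"]["color"][85:265,270:420];b=d["top"]["color"][150:270,265:395]
a=cv2.resize(a,None,fx=3,fy=3,interpolation=3) # 450x540
b=cv2.resize(b,None,fx=2.6,fy=2.6,interpolation=3)
im=np.zeros((540,790,3),np.uint8);im[:,:450]=a;im[:b.shape[0],450:450+b.shape[1]]=b[:,:340]
w=cv2.resize(d["wrist"]["color"],None,fx=.55,fy=.5);im[320:530,455:455+w.shape[1]]=w
cv2.imwrite("pics/c1.png",im[:,:,::-1])
t=d["top"]
for n,s in d.items():
    if n=="wrist":continue
    f=lambda p:np.round(plane(s,*p,5)).tolist()
    pts={"scene":[(238,278),(292,352),(94,352),(110,418)],"top":[(240,258),(256,325),(128,290),(137,362)]}[n]
    print(n,[f(p) for p in pts])
E
```

```text
scene [[603.0, 133.0, 5.0], [384.0, 141.0, 5.0], [639.0, 469.0, 5.0], [497.0, 488.0, 5.0]]
top [[594.0, 116.0, 5.0], [382.0, 143.0, 5.0], [627.0, 471.0, 5.0], [414.0, 500.0, 5.0]]
```

View pics/c1.png

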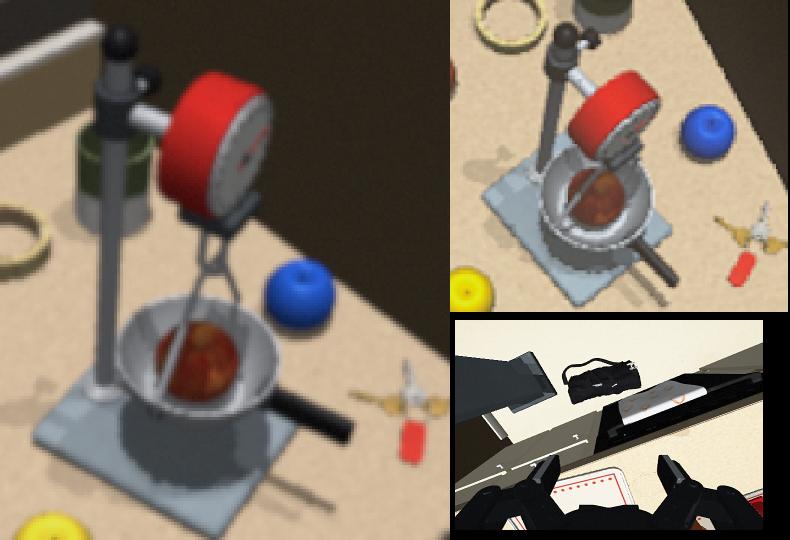

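```bash
python3 - <<'E'
import pickle,cv2,numpy as np
from h import *
d=pickle.load(open("d0.pkl","rb"));s=d["scene"];t=d["top"]
for n,a,b in [("tip",(386.7,229),(350.4,257.7)),("root",(361,218.3),(336.9,243.5)),("rimc",(336,203.3),(321.2,225.8))]:
    X=tri([(s,*a),(t,*b)]);print(n,np.round(X),np.round(proj(s,X)-a,1),np.round(proj(t,X)-b,1))
# plate corners on z=16
for p in [(35,438),(215,538),(298,432)]: print("plate s",np.round(plane(s,p[0]/3+270,p[1]/3+85,16)))
for p in [(483,195),(580,305),(672,228)]: print("plate t",np.round(plane(t,(p[0]-450)/2.6+265,p[1]/2.6+150,16)))
# post base
print(np.round(plane(s,103/3+270,390/3+85,16)),np.round(plane(t,(540-450)/2.6+265,175/2.6+150,16)))
# dots red rect of tray
m=cv2.inRange(cv2.cvtColor(t["color"],cv2.COLOR_RGB2HSV),(0,60,80),(12,255,255))|cv2.inRange(cv2.cvtColor(t["color"],cv2.COLOR_RGB2HSV),(170,60,80),(180,255,255))
m[:, :125]=0;m[:,258:]=0;m[:255]=0;m[365:]=0
P=np.array([plane(t,u,v,2)[:2] for v,u in np.argwhere(m)],np.float32)
print(len(P),cv2.minAreaRect(P))
print("mill",np.round(plane(t,226,225,0)),"yellow",np.round(plane(t,271,266,30)),"blue",np.round(plane(t,364,202,30)))
E
```

```text
tip [ 444. -183.  108.] [-0.7 -0.2] [0.5 0.4]
root [ 502. -164.  104.] [0.8 0.2] [-0.6 -0.4]
rimc [ 566. -140.  118.] [0.6 0.2] [-0.4 -0.3]
plate s [645. -32.  16.]
plate s [474. -84.  16.]
plate s [ 509. -216.   16.]
plate t [649. -36.  16.]
plate t [475. -92.  16.]
plate t [ 522. -237.   16.]
[ 651. -113.   16.] [ 647. -113.   16.]
977 ((507.5614929199219, 308.72113037109375), (324.076416015625, 214.8774871826172), 82.90947723388672)
mill [718. 119.   0.] yellow [527.  36.  30.] blue [ 614. -329.   30.]
```

Emit:
apply_moves:
  angular:
    - [0,0,0.758]
    - [0,0,0.758]
    - [0,0,0.758]
    - [0,0,0.758]
    - [0,0,0.758]
    - [0,0,0.758]
    - [0,0,0.758]
    - [0.089,-0.274,0]
    - [0.089,-0.274,0]
    - [0.089,-0.274,0]
    - [0.089,-0.274,0]
    - [0.089,-0.274,0]
    - [0.089,-0.274,0]
    - [0.089,-0.274,0]
    - [0.089,-0.274,0]
    - [0.089,-0.274,0]
    - [0.089,-0.274,0]
    - [0.089,-0.274,0]
    - [0.089,-0.274,0]
    - [0.089,-0.274,0]
  travel:
    - [0.54,-0.88,0]
    - [0.54,-0.88,0]
    - [0.54,-0.88,0]
    - [0.54,-0.88,0]
    - [0.54,-0.88,0]
    - [0.54,-0.88,0]
    - [0.54,-0.88,0]
    - [0.058,-0.931,-0.146]
    - [0.058,-0.931,-0.146]
    - [0.058,-0.931,-0.146]
    - [0.058,-0.931,-0.146]
    - [0.058,-0.931,-0.146]
    - [0.058,-0.931,-0.146]
    - [0.058,-0.931,-0.146]
    - [0.058,-0.931,-0.146]
    - [0.058,-0.931,-0.146]
    - [0.058,-0.931,-0.146]
    - [0.058,-0.931,-0.146]
    - [0.058,-0.931,-0.146]
    - [0.058,-0.931,-0.146]
  jaw: [1,1,1,1,1,1,1,1,1,1,1,1,1,1,1,1,1,1,1,1]

```text
time: 2.65
tool_pos: [448.2, -149.9, 193.3]
tcp_rot: [-179.3, 27.5, -164.8]
ft_force: [0.5, 0.7, 0.6]
finger_gap: 85.3
grip_force: 0.0
```

Emit:
apply_moves:
  angular:
    - [0,0,0]
    - [0,0,0]
  travel:
    - [0,0,0]
    - [0,0,0]
  jaw: [0.6,0.6]

```text
time: 2.9
tool_pos: [448.1, -147.8, 193.5]
tcp_rot: [-179.3, 27.4, -164.6]
ft_force: [0.5, 0.1, -0.1]
finger_gap: 52.3
grip_force: 0.0
```

```bash
cat >> h.py <<'E'
from scipy.spatial.transform import Rotation as Ro
def wsnap(r):
    q=r.sense();s=r.snapshot("wrist");M=np.array(s["mount"]);
    Rt=Ro.from_euler("xyz",q["tcp_rot"],degrees=True).as_matrix()
    Rc=Rt@M[:3,:3];c=Rt@M[:3,3]+q["tool_pos"]
    s["R"]=Rc.T;s["t"]=-Rc.T@c;return s,q
E
python3 - <<'E'
from bench import r
from h import *
s,q=wsnap(r);print(q["tool_pos"],q["tcp_rot"],q["joint_pos"],q["ft_force"],q["time"],q["finger_gap"])
pickle.dump(s,open("w1.pkl","wb"))
cv2.imwrite("pics/w1.png",cv2.resize(s["color"],None,fx=1.4,fy=1.4)[:,:,::-1])
for X in [(471,-171,105),(502,-164,105),(566,-140,213),(566,-140,250)]: print(np.round(proj(s,np.array(X))*1.4))
E
```

```text
[ 448.10484724 -147.81731525  193.51207039] [-179.28028014   27.42564587 -164.55059284] [ -40.47617449  -31.73060118  129.61527505   23.96723761   67.19120811
 -152.23531338] [ 0.54100434  0.1191708  -0.0797339 ] 2.9 52.33436958907248
[336. 267.]
[339. 310.]
[344. 572.]
[336. 674.]
```

View pics/w1.png

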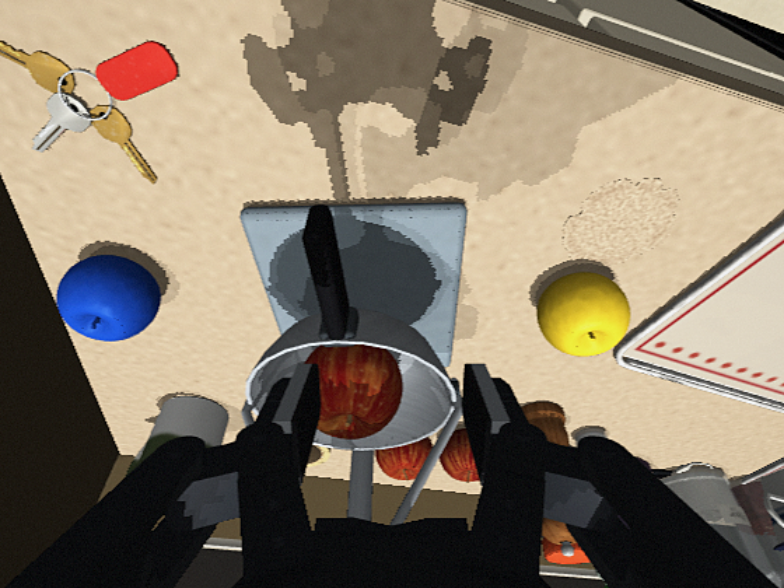

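```bash
python3 - <<'E'
from h import *
d=pickle.load(open("d0.pkl","rb"));s=d["scene"];t=d["top"];w=pickle.load(open("w1.pkl","rb"))
for n,a,b,c in [("tip",(386.7,229),(350.4,257.7),(318,210)),("root",(361,218.3),(336.9,243.5),(337,333))]:
    c=(c[0]/1.4,c[1]/1.4)
    X=tri([(s,*a),(t,*b),(w,*c)]);print(n,np.round(X),np.round(plane(w,*c,105)),np.round(plane(w,*c,115)),np.round(proj(s,X)-a,1),np.round(proj(w,X)-c,1))
for p in [(243,212),(467,207),(450,365)]: print("plate",np.round(plane(w,p[0]/1.4,p[1]/1.4,16)))
c=(350/1.4,380/1.4);print("rim",np.round(plane(w,*c,119)))
# rim extremes L/R
for p in[(246,393),(457,390)]:print(np.round(plane(w,p[0]/1.4,p[1]/1.4,119)))
E
```

```text
tip [ 445. -185.  102.] [ 440. -184.  105.] [ 433. -184.  115.] [-0.7  0.7] [-1.3  3. ]
root [ 500. -160.  116.] [ 522. -162.  105.] [ 509. -163.  115.] [ 1.2 -1.9] [ 5.4 -5.7]
plate [ 521. -236.   16.]
plate [476. -90.  16.]
plate [653. -35.  16.]
rim [ 546. -148.  119.]
[ 579. -208.  119.]
[539. -83. 119.]
```

Emit:
apply_moves:
  angular:
    - [-0.19,0.61,0]
    - [-0.19,0.61,0]
    - [-0.19,0.61,0]
    - [0,0,0.26]
    - [0,0,0]
  travel:
    - [0.07,-0.76,-0.09]
    - [0,0,0]
    - [0,0,0]
    - [0,0,0]
    - [0,0,0]
  jaw: [0.6,0.6,0.6,0.6,0.6]

```text
time: 3.58
tool_pos: [451.4, -178.1, 190.3]
tcp_rot: [-178.7, 12.1, -162.2]
ft_force: [0.2, -0.7, 0.0]
finger_gap: 51.3
grip_force: 0.0
```

```bash
python3 - <<'E'
from bench import r
from h import *
s,q=wsnap(r);print(q["tool_pos"],q["tcp_rot"],q["joint_pos"],q["ft_force"],q["finger_gap"])
pickle.dump(s,open("w2.pkl","wb"))
cv2.imwrite("pics/w2.png",cv2.resize(s["color"],None,fx=1.4,fy=1.4)[:,:,::-1])
for X in [(468,-173,106),(436,-183,106),(500,-163,106)]: print(np.round(proj(s,np.array(X))*1.4))
E
```

```text
[ 451.37739819 -178.06760673  190.29987948] [-178.72697601   12.13715356 -162.24800562] [ -33.70768328  -17.85330338  116.80966858    9.07766352   72.62034895
 -143.40200875] [ 0.19891651 -0.67072244  0.04501088] 51.27842832563558
[396. 317.]
[396. 258.]
[395. 368.]
```

View pics/w2.png

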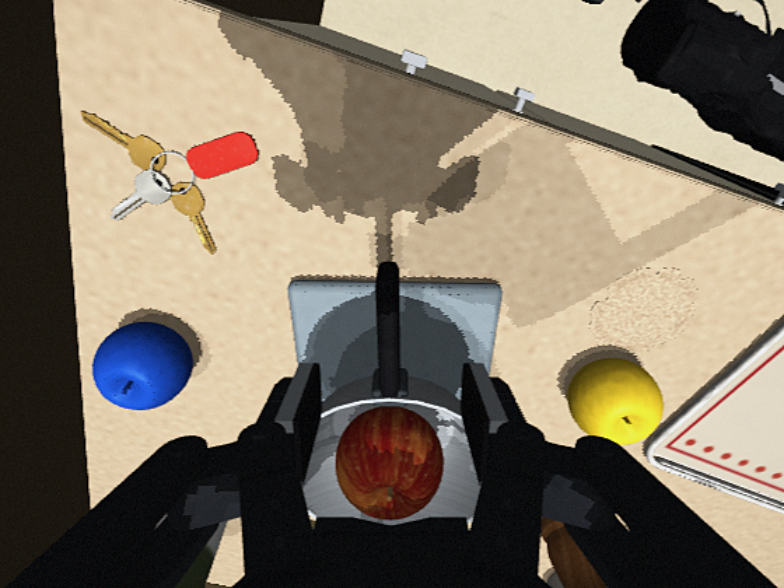

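Emit:
apply_moves:
  angular:
    - [0.148,0.048,0.033]
    - [0,0,0]
    - [0,0,0]
    - [0,0,0]
  travel:
    - [0.108,0.015,-0.5]
    - [0.108,0.015,-0.5]
    - [0.108,0.015,-0.5]
    - [0,0,0]
  jaw: [0.6,0.6,0.6,0.6]

```text
time: 4.12
tool_pos: [462.9, -176.2, 128.6]
tcp_rot: [179.9, 12.0, -162.4]
ft_force: [-0.1, 0.0, 0.6]
finger_gap: 51.1
grip_force: 0.0
```

```bash
python3 - <<'E'
from bench import r
from h import *
s,q=wsnap(r);print(q["tool_pos"],q["tcp_rot"],q["joint_pos"],q["ft_force"],q["finger_gap"])
sc=r.snapshot("scene")
im=np.zeros((420,785,3),np.uint8);im[:,:345]=s["color"][:,110:455];im[:420,350:785]=cv2.resize(sc["color"][85:265,250:436],(435,420),interpolation=3)
cv2.imwrite("pics/w3.png",im[:,:,::-1])
for X in [(468.5,-175.7,106)]: print(np.round(proj(s,np.array(X))))
E
```

```text
[ 462.92223473 -176.19090496  128.56379356] [ 179.85191823   12.01310024 -162.39510042] [ -33.26737885  -11.26671296  118.09409741   10.28486164   65.98667175
 -144.49186371] [-0.12013445  0.0317382   0.58550858] 51.139601325751926
[278. 274.]
```

View pics/w3.png

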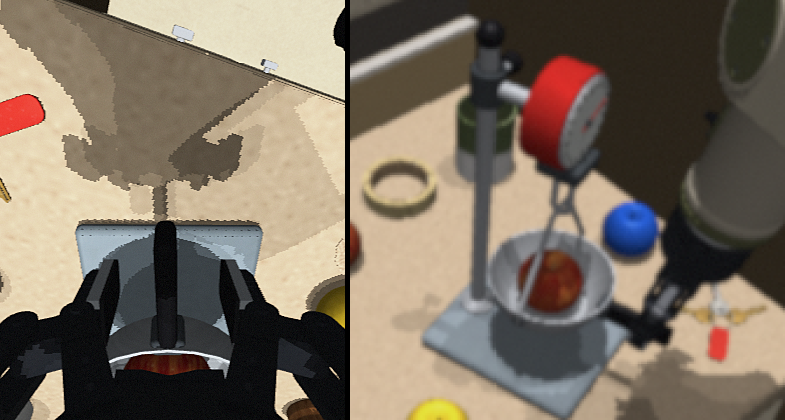

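Emit:
apply_moves:
  angular:
    - [0,0,0]
    - [0,0,0]
    - [0,0,0]
    - [0,0,0]
    - [0,0,0]
    - [0,0,0]
    - [0,0,0]
  travel:
    - [0.05,-0.01,-0.205]
    - [0.05,-0.01,-0.205]
    - [0,0,0]
    - [0,0,0]
    - [0,0,0]
    - [0,0,0]
    - [0,0,0]
  jaw: [0.5,0.4,0.35,0.3,0.27,0.25,0.25]
  force: 20

```text
time: 5.1
tool_pos: [468.4, -177.9, 114.1]
tcp_rot: [-180.0, 12.2, -162.3]
ft_force: [0.3, 0.4, 0.5]
finger_gap: 21.3
grip_force: 0.0
```

Emit:
apply_moves:
  angular:
    - [0,0,0]
    - [0,0,0]
    - [0,0,0]
    - [0,0,0]
    - [0,0,0]
    - [0,0,0]
    - [0,0,0]
    - [0,0,0]
  travel:
    - [0,0,0]
    - [0,0,0]
    - [0,0,0]
    - [0,0,0]
    - [0,0,0]
    - [0,0,0]
    - [0,0,0]
    - [0,0,0]
  jaw: [0.23,0.21,0.2,0.19,0.18,0.17,0.16,0.16]

```text
time: 6.1
tool_pos: [468.3, -177.9, 113.9]
tcp_rot: [-180.0, 12.1, -162.3]
ft_force: [0.5, 0.6, -0.7]
finger_gap: 13.5
grip_force: 0.0
```

Emit:
apply_moves:
  angular:
    - [0,0,0]
    - [0,0,0]
    - [0,0,0]
    - [0,0,0]
    - [0,0,0]
    - [0,0,0]
    - [0,0,0]
    - [0,0,0]
  travel:
    - [0,0,0]
    - [0,0,0]
    - [0,0,0]
    - [0,0,0]
    - [0,0,0]
    - [0,0,0]
    - [0,0,0]
    - [0,0,0]
  jaw: [0.15,0.14,0.13,0.12,0.11,0.1,0.08,0.05]

```text
time: 7.1
tool_pos: [468.3, -178.0, 113.9]
tcp_rot: [-180.0, 12.1, -162.3]
ft_force: [0.4, -0.2, -0.5]
finger_gap: 10.2
grip_force: 19.5
```

```bash
cat > st.py <<'E'
from bench import r
import numpy as np
q=r.sense()
for k in("time","tool_pos","tcp_rot","ft_force","wrist_torque","finger_gap","grip_force"):print(k,np.round(q[k],2))
E
python3 st.py
```

```text
time 7.1
tool_pos [ 468.32 -177.95  113.94]
tcp_rot [-179.98   12.14 -162.34]
ft_force [ 0.44 -0.24 -0.48]
wrist_torque [-0.05  0.06 -0.09]
finger_gap 10.24
grip_force 19.52
```

Emit:
apply_moves:
  angular:
    - [0,0,0]
    - [0,0,0]
    - [0,0,0]
    - [0,0,0]
    - [0,0,0]
    - [0,0,0]
    - [0,0,0]
    - [0,0,0]
  travel:
    - [0,0,0]
    - [0,0,0]
    - [0,0,0.05]
    - [0,0,0.05]
    - [0,0,0.05]
    - [0,0,0.05]
    - [0,0,0.05]
    - [0,0,0]
  jaw: [0,0,0,0,0,0,0,0]
  force: 110

```text
time: 8.1
tool_pos: [468.3, -177.9, 124.0]
tcp_rot: [-180.0, 12.1, -162.3]
ft_force: [0.2, 0.2, -2.5]
finger_gap: 9.4
grip_force: 107.2
```

```bash
python3 st.py
```

```text
time 8.1
tool_pos [ 468.29 -177.85  123.96]
tcp_rot [-179.98   12.14 -162.33]
ft_force [ 0.22  0.2  -2.49]
wrist_torque [-0.05  0.34 -0.01]
finger_gap 9.39
grip_force 107.23
```

Emit:
apply_moves:
  angular:
    - [0,0,0]
    - [0,0,0]
    - [0,0,0]
    - [0,0,0]
    - [0,0,0]
  travel:
    - [0,0,0.06]
    - [0,0,0.06]
    - [0,0,0.06]
    - [0,0,0.07]
    - [0,0,0]
  jaw: [0,0,0,0,0]

```text
time: 8.72
tool_pos: [468.5, -178.0, 134.3]
tcp_rot: [-180.0, 12.2, -162.3]
ft_force: [-0.1, -0.1, -2.2]
finger_gap: 9.7
grip_force: 107.2
```

```bash
python3 st.py; python3 - <<'E'
from bench import r
from h import *
sc=r.snapshot("scene");pickle.dump(sc,open("s4.pkl","wb"))
E
```

```text
time 8.72
tool_pos [ 468.51 -178.    134.3 ]
tcp_rot [-179.95   12.16 -162.32]
ft_force [-0.06 -0.1  -2.24]
wrist_torque [-0.19  0.41  0.08]
finger_gap 9.72
grip_force 107.25
```

Emit:
apply_moves:
  angular:
    - [0,0,0]
    - [0,0,0]
    - [0,0,0]
    - [0,0,0]
    - [0,0,0]
    - [0,0,0]
  travel:
    - [0,0,0.08]
    - [0,0,0.08]
    - [0,0,0.08]
    - [0,0,0.08]
    - [0,0,0.08]
    - [0,0,0]
  jaw: [0,0,0,0,0,0]

```text
time: 9.52
tool_pos: [468.5, -178.0, 150.3]
tcp_rot: [-179.9, 12.2, -162.3]
ft_force: [0.3, 0.2, -1.3]
finger_gap: 9.2
grip_force: 107.3
```

```bash
python3 st.py; python3 - <<'E'
from bench import r
from h import *
sc=r.snapshot("scene");pickle.dump(sc,open("s5.pkl","wb"))
d=pickle.load(open("d0.pkl","rb"))["scene"]
im=np.hstack([cv2.resize(x["color"][138:218,312:378],None,fx=5.8,fy=6.5,interpolation=3) for x in(d,sc)])
cv2.imwrite("pics/s5.png",im[:,:,::-1])
E
```

```text
time 9.52
tool_pos [ 468.5  -178.03  150.33]
tcp_rot [-179.95   12.17 -162.33]
ft_force [ 0.26  0.24 -1.28]
wrist_torque [-0.02  0.41 -0.02]
finger_gap 9.23
grip_force 107.26
```

View pics/s5.png

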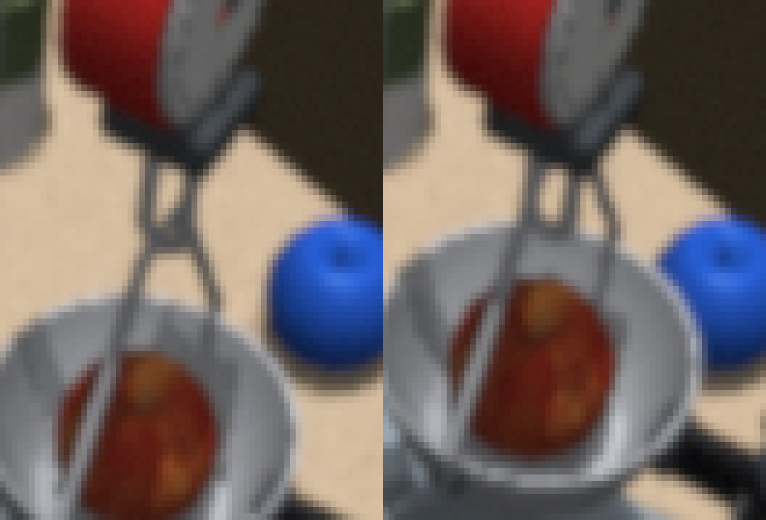

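Emit:
apply_moves:
  angular:
    - [0,0,0]
    - [0,0,0]
    - [0,0,0]
    - [0,0,0]
  travel:
    - [0,0,0.03]
    - [0,0,0.03]
    - [0,0,0.015]
    - [0,0,0]
  jaw: [0,0,0,0]

```text
time: 10.07
tool_pos: [468.3, -177.9, 153.0]
tcp_rot: [-180.0, 12.1, -162.3]
ft_force: [0.5, 0.3, -2.0]
finger_gap: 9.3
grip_force: 107.3
```

```bash
python3 st.py | grep -E "pos|force|torque"
```

```text
tool_pos [ 468.35 -177.9   152.99]
ft_force [ 0.48  0.29 -1.96]
wrist_torque [-0.15  0.36  0.02]
grip_force 107.26
```

Emit:
apply_moves:
  angular:
    - [0,0,0]
    - [0,0,0]
    - [0,0,0]
  travel:
    - [0,0,0.012]
    - [0,0,0.013]
    - [0,0,0]
  jaw: [0,0,0]

```text
time: 10.45
tool_pos: [468.3, -177.9, 154.0]
tcp_rot: [-180.0, 12.1, -162.3]
ft_force: [1.0, 0.1, -2.1]
finger_gap: 9.3
grip_force: 107.3
```

```bash
python3 st.py | grep -E "pos|force|torque"
```

```text
tool_pos [ 468.32 -177.9   153.96]
ft_force [ 0.99  0.11 -2.06]
wrist_torque [-0.12  0.35  0.  ]
grip_force 107.26
```

Emit:
apply_moves:
  angular:
    - [0,0,0]
    - [0,0,0]
  travel:
    - [0,0,0.02]
    - [0,0,0]
  jaw: [0,0]

```text
time: 10.7
tool_pos: [468.3, -177.9, 154.8]
tcp_rot: [-180.0, 12.1, -162.3]
ft_force: [-0.0, -1.0, -1.7]
finger_gap: 9.3
grip_force: 107.3
```

```bash
python3 st.py | grep -E "pos|force|torque"
```

```text
tool_pos [ 468.34 -177.92  154.81]
ft_force [-0.01 -1.03 -1.75]
wrist_torque [-0.11  0.42  0.04]
grip_force 107.26
```

Emit:
apply_moves:
  angular:
    - [0,0,0]
    - [0,0,0]
  travel:
    - [0,0,0.015]
    - [0,0,0]
  jaw: [0,0]

```text
time: 10.95
tool_pos: [468.3, -177.9, 155.4]
tcp_rot: [-180.0, 12.1, -162.3]
ft_force: [-0.2, 0.5, -2.5]
finger_gap: 9.3
grip_force: 107.3
```

```bash
python3 st.py | grep -E "pos|force|torque"
```

```text
tool_pos [ 468.32 -177.91  155.36]
ft_force [-0.19  0.52 -2.49]
wrist_torque [-0.09  0.36 -0.02]
grip_force 107.26
```

Emit:
apply_moves:
  angular:
    - [0,0,0]
    - [0,0,0]
  travel:
    - [0,0,0.013]
    - [0,0,0]
  jaw: [0,0]

```text
time: 11.2
tool_pos: [468.3, -177.9, 155.9]
tcp_rot: [-180.0, 12.1, -162.3]
ft_force: [-1.2, 0.6, -2.4]
finger_gap: 9.5
grip_force: 107.3
```

```bash
python3 st.py | grep -E "pos|force|torque"
```

```text
tool_pos [ 468.34 -177.91  155.89]
ft_force [-1.24  0.62 -2.36]
wrist_torque [-0.12  0.36 -0.01]
grip_force 107.26
```

Emit:
apply_moves:
  angular:
    - [0,0,0]
    - [0,0,0]
  travel:
    - [0,0,0.012]
    - [0,0,0]
  jaw: [0,0]

```text
time: 11.45
tool_pos: [468.3, -177.9, 156.4]
tcp_rot: [-180.0, 12.1, -162.3]
ft_force: [0.3, 0.8, -2.0]
finger_gap: 9.3
grip_force: 107.3
```

```bash
python3 st.py | grep -E "pos|force|torque"
```

```text
tool_pos [ 468.34 -177.9   156.39]
ft_force [ 0.26  0.8  -1.98]
wrist_torque [-0.06  0.37  0.01]
grip_force 107.26
```

Emit:
apply_moves:
  angular:
    - [0,0,0]
    - [0,0,0]
  travel:
    - [0,0,0.012]
    - [0,0,0]
  jaw: [0,0]

```text
time: 11.7
tool_pos: [468.3, -177.9, 156.8]
tcp_rot: [-180.0, 12.1, -162.3]
ft_force: [0.3, 0.6, -2.2]
finger_gap: 9.4
grip_force: 107.3
```

```bash
python3 st.py | grep -E "pos|force|torque"
```

```text
tool_pos [ 468.33 -177.91  156.83]
ft_force [ 0.28  0.57 -2.16]
wrist_torque [-0.09  0.38  0.02]
grip_force 107.26
```

Emit:
apply_moves:
  angular:
    - [0,0,0]
    - [0,0,0]
  travel:
    - [0,0,0.01]
    - [0,0,0]
  jaw: [0,0]

```text
time: 11.95
tool_pos: [468.3, -177.9, 157.2]
tcp_rot: [-180.0, 12.1, -162.3]
ft_force: [-0.2, -0.1, -2.9]
finger_gap: 9.3
grip_force: 107.3
```

```bash
python3 st.py | grep -E "pos|force|torque"
```

```text
tool_pos [ 468.33 -177.91  157.24]
ft_force [-0.24 -0.1  -2.92]
wrist_torque [-0.08  0.41  0.01]
grip_force 107.26
```

Emit:
apply_moves:
  angular:
    - [0,0,0]
    - [0,0,0]
  travel:
    - [0,0,0]
    - [0,0,0]
  jaw: [0,0]

```text
time: 12.2
tool_pos: [468.3, -177.9, 157.2]
tcp_rot: [-180.0, 12.1, -162.3]
ft_force: [0.0, 0.1, -1.7]
finger_gap: 9.0
grip_force: 107.3
```

```bash
python3 st.py | grep -E "pos|force|torque"
```

```text
tool_pos [ 468.3  -177.88  157.17]
ft_force [ 0.05  0.08 -1.7 ]
wrist_torque [-0.11  0.42 -0.  ]
grip_force 107.26
```

Emit:
apply_moves:
  angular:
    - [0,0,0]
    - [0,0,0]
  travel:
    - [0,0,0.01]
    - [0,0,0]
  jaw: [0,0]

```text
time: 12.45
tool_pos: [468.3, -177.9, 157.6]
tcp_rot: [-180.0, 12.1, -162.3]
ft_force: [-0.5, -0.0, -1.6]
finger_gap: 9.4
grip_force: 107.3
```

```bash
python3 st.py | grep -E "pos|force|torque"
```

```text
tool_pos [ 468.33 -177.9   157.65]
ft_force [-0.55 -0.01 -1.64]
wrist_torque [-0.11  0.37 -0.01]
grip_force 107.26
```

Emit:
apply_moves:
  angular:
    - [0,0,0]
    - [0,0,0]
  travel:
    - [0,0,0.01]
    - [0,0,0]
  jaw: [0,0]

```text
time: 12.7
tool_pos: [468.3, -177.9, 158.1]
tcp_rot: [-180.0, 12.1, -162.3]
ft_force: [-0.6, -0.2, -1.9]
finger_gap: 9.2
grip_force: 107.3
```

```bash
python3 st.py | grep -E "pos|force|torque"
```

```text
tool_pos [ 468.34 -177.89  158.07]
ft_force [-0.55 -0.18 -1.92]
wrist_torque [-0.14  0.4  -0.02]
grip_force 107.26
```

Emit:
apply_moves:
  angular:
    - [0,0,0]
    - [0,0,0]
  travel:
    - [0,0,0.01]
    - [0,0,0]
  jaw: [0,0]

```text
time: 12.95
tool_pos: [468.3, -177.9, 158.4]
tcp_rot: [-180.0, 12.1, -162.3]
ft_force: [0.5, 1.1, -1.8]
finger_gap: 9.2
grip_force: 107.3
```

```bash
python3 st.py | grep -E "pos|force|torque"
```

```text
tool_pos [ 468.33 -177.89  158.43]
ft_force [ 0.55  1.06 -1.84]
wrist_torque [-0.15  0.37  0.04]
grip_force 107.26
```

Emit:
apply_moves:
  angular:
    - [0,0,0]
    - [0,0,0]
  travel:
    - [0,0,0.01]
    - [0,0,0]
  jaw: [0,0]

```text
time: 13.2
tool_pos: [468.3, -177.9, 158.8]
tcp_rot: [-180.0, 12.1, -162.3]
ft_force: [-0.7, -0.1, -2.2]
finger_gap: 9.0
grip_force: 107.3
```

```bash
python3 st.py | grep -E "pos|force|torque"
```

```text
tool_pos [ 468.32 -177.9   158.84]
ft_force [-0.67 -0.13 -2.18]
wrist_torque [-0.12  0.35  0.01]
grip_force 107.3
```

Emit:
apply_moves:
  angular:
    - [0,0,0]
    - [0,0,0]
  travel:
    - [0,0,0.01]
    - [0,0,0]
  jaw: [0,0]

```text
time: 13.45
tool_pos: [468.3, -177.9, 159.2]
tcp_rot: [-180.0, 12.1, -162.3]
ft_force: [1.1, 0.4, -1.8]
finger_gap: 8.9
grip_force: 107.2
```

```bash
python3 st.py | grep -E "pos|force|torque"
```

```text
tool_pos [ 468.27 -177.88  159.16]
ft_force [ 1.1   0.37 -1.8 ]
wrist_torque [-0.14  0.43 -0.01]
grip_force 107.24
```

Emit:
apply_moves:
  angular:
    - [0,0,0]
    - [0,0,0]
  travel:
    - [0,0,0.01]
    - [0,0,0]
  jaw: [0,0]

```text
time: 13.7
tool_pos: [468.1, -177.8, 159.4]
tcp_rot: [-180.0, 12.1, -162.3]
ft_force: [0.7, -0.5, -3.6]
finger_gap: 9.2
grip_force: 107.2
```

```bash
python3 st.py | grep -E "pos|force|torque"
```

```text
tool_pos [ 468.13 -177.84  159.4 ]
ft_force [ 0.68 -0.45 -3.59]
wrist_torque [-0.19  0.59 -0.03]
grip_force 107.23
```

Emit:
apply_moves:
  angular:
    - [0,0,0]
    - [0,0,0]
  travel:
    - [0,0,0.01]
    - [0,0,0]
  jaw: [0,0]

```text
time: 13.95
tool_pos: [467.9, -177.8, 159.6]
tcp_rot: [180.0, 12.1, -162.3]
ft_force: [-1.7, -1.3, -4.8]
finger_gap: 9.5
grip_force: 107.1
```

```bash
python3 st.py | grep -E "pos|force|torque"
```

```text
tool_pos [ 467.94 -177.81  159.59]
ft_force [-1.73 -1.3  -4.79]
wrist_torque [-0.28  0.82 -0.06]
grip_force 107.14
```

Emit:
apply_moves:
  angular:
    - [0,0,0]
    - [0,0,0]
    - [0,0,0]
  travel:
    - [0,0,-0.02]
    - [0,0,-0.019]
    - [0,0,0]
  jaw: [0,0,0]

```text
time: 14.32
tool_pos: [468.6, -178.0, 158.8]
tcp_rot: [-180.0, 12.2, -162.3]
ft_force: [0.1, -0.8, -2.0]
finger_gap: 9.1
grip_force: 107.4
```

```bash
python3 st.py | grep -E "pos|rot|force|torque"
```

```text
tool_pos [ 468.63 -177.95  158.8 ]
tcp_rot [-179.95   12.18 -162.32]
ft_force [ 0.12 -0.78 -1.96]
wrist_torque [-0.13  0.4  -0.03]
grip_force 107.41
```

Emit:
apply_moves:
  angular:
    - [0,0,0]
    - [0,0,0]
    - [0,0,0]
  travel:
    - [0,0,-0.01]
    - [-0.012,-0.004,0]
    - [-0.012,-0.004,0]
  jaw: [0,0,0]

```text
time: 14.7
tool_pos: [467.3, -178.2, 158.1]
tcp_rot: [-180.0, 12.1, -162.3]
ft_force: [0.2, -0.9, -2.6]
finger_gap: 9.6
grip_force: 107.4
```

```bash
python3 st.py | grep -E "pos|rot|force|torque"
```

```text
tool_pos [ 467.33 -178.23  158.07]
tcp_rot [-179.98   12.15 -162.33]
ft_force [ 0.19 -0.92 -2.58]
wrist_torque [-0.17  0.38 -0.  ]
grip_force 107.42
```

Emit:
apply_moves:
  angular:
    - [0,0,0]
    - [0,0,0]
    - [0,0,0]
  travel:
    - [-0.012,-0.004,0]
    - [-0.012,-0.004,0]
    - [0,0,0]
  jaw: [0,0,0]

```text
time: 15.08
tool_pos: [466.4, -178.6, 158.0]
tcp_rot: [-180.0, 12.1, -162.3]
ft_force: [-0.1, -0.3, -2.1]
finger_gap: 9.5
grip_force: 107.4
```

```bash
python3 st.py | grep -E "pos|rot|force|torque"
```

```text
tool_pos [ 466.36 -178.55  158.03]
tcp_rot [-179.98   12.14 -162.33]
ft_force [-0.13 -0.29 -2.06]
wrist_torque [-0.11  0.36 -0.01]
grip_force 107.42
```

Emit:
apply_moves:
  angular:
    - [0,0,0]
    - [0,0,0]
    - [0,0,0]
  travel:
    - [-0.012,-0.004,0.008]
    - [-0.012,-0.004,0]
    - [0,0,0]
  jaw: [0,0,0]

```text
time: 15.45
tool_pos: [465.4, -178.9, 158.4]
tcp_rot: [-180.0, 12.1, -162.3]
ft_force: [-0.3, 0.4, -2.6]
finger_gap: 9.3
grip_force: 107.4
```

```bash
python3 st.py | grep -E "pos|rot|force|torque"
```

```text
tool_pos [ 465.4  -178.85  158.37]
tcp_rot [-179.98   12.14 -162.33]
ft_force [-0.31  0.43 -2.62]
wrist_torque [-0.09  0.39 -0.06]
grip_force 107.42
```

Emit:
apply_moves:
  angular:
    - [0,0,0]
    - [0,0,0]
    - [0,0,0]
  travel:
    - [-0.012,-0.004,0]
    - [-0.012,-0.004,0]
    - [0,0,0]
  jaw: [0,0,0]

```text
time: 15.82
tool_pos: [464.4, -179.2, 158.3]
tcp_rot: [-180.0, 12.1, -162.3]
ft_force: [-1.2, -0.9, -1.4]
finger_gap: 9.4
grip_force: 107.4
```

```bash
python3 st.py | grep -E "pos|rot|force|torque"
```

```text
tool_pos [ 464.4  -179.17  158.32]
tcp_rot [-179.99   12.14 -162.33]
ft_force [-1.17 -0.86 -1.36]
wrist_torque [-0.1  0.4  0. ]
grip_force 107.42
```

Emit:
apply_moves:
  angular:
    - [0,0,0]
    - [0,0,0]
    - [0,0,0]
  travel:
    - [-0.012,-0.004,0]
    - [-0.012,-0.004,0]
    - [0,0,0]
  jaw: [0,0,0]

```text
time: 16.2
tool_pos: [463.5, -179.5, 158.4]
tcp_rot: [-180.0, 12.1, -162.3]
ft_force: [0.6, 0.1, -1.9]
finger_gap: 9.4
grip_force: 107.4
```

```bash
python3 st.py | grep -E "pos|rot|force|torque"
```

```text
tool_pos [ 463.48 -179.5   158.37]
tcp_rot [-179.98   12.15 -162.33]
ft_force [ 0.61  0.05 -1.89]
wrist_torque [-0.11  0.37 -0.01]
grip_force 107.42
```

Emit:
apply_moves:
  angular:
    - [0,0,0]
    - [0,0,0]
    - [0,0,0]
  travel:
    - [-0.012,-0.004,0]
    - [-0.012,-0.004,0]
    - [0,0,0]
  jaw: [0,0,0]

```text
time: 16.58
tool_pos: [462.5, -179.8, 158.4]
tcp_rot: [-180.0, 12.1, -162.3]
ft_force: [-0.2, 0.6, -1.9]
finger_gap: 9.6
grip_force: 107.4
```

```bash
python3 st.py | grep -E "pos|force|torque"
```

```text
tool_pos [ 462.53 -179.82  158.36]
ft_force [-0.18  0.61 -1.87]
wrist_torque [-0.08  0.4  -0.02]
grip_force 107.42
```

Emit:
apply_moves:
  angular:
    - [0,0,0]
    - [0,0,0]
    - [0,0,0]
  travel:
    - [-0.012,-0.004,0]
    - [-0.012,-0.004,0]
    - [0,0,0]
  jaw: [0,0,0]

```text
time: 16.95
tool_pos: [461.6, -180.1, 158.4]
tcp_rot: [-180.0, 12.1, -162.3]
ft_force: [0.5, -0.2, -1.5]
finger_gap: 9.2
grip_force: 107.4
```

```bash
python3 st.py | grep -E "pos|force|torque"
```

```text
tool_pos [ 461.55 -180.15  158.36]
ft_force [ 0.47 -0.19 -1.5 ]
wrist_torque [-0.08  0.36 -0.07]
grip_force 107.42
```

Emit:
apply_moves:
  angular:
    - [0,0,0]
    - [0,0,0]
    - [0,0,0]
  travel:
    - [-0.012,-0.004,0]
    - [-0.012,-0.004,0]
    - [0,0,0]
  jaw: [0,0,0]

```text
time: 17.32
tool_pos: [460.6, -180.5, 158.3]
tcp_rot: [-180.0, 12.1, -162.3]
ft_force: [0.8, -0.9, -1.6]
finger_gap: 9.6
grip_force: 107.4
```

```bash
python3 st.py | grep -E "pos|force|torque"
```

```text
tool_pos [ 460.58 -180.45  158.35]
ft_force [ 0.8  -0.92 -1.63]
wrist_torque [-0.13  0.42 -0.01]
grip_force 107.42
```

Emit:
apply_moves:
  angular:
    - [0,0,0]
    - [0,0,0]
    - [0,0,0]
  travel:
    - [-0.012,-0.004,0]
    - [-0.012,-0.004,0]
    - [0,0,0]
  jaw: [0,0,0]

```text
time: 17.7
tool_pos: [459.6, -180.8, 158.4]
tcp_rot: [-180.0, 12.1, -162.3]
ft_force: [-0.1, 0.3, -2.0]
finger_gap: 9.0
grip_force: 107.4
```

```bash
python3 st.py | grep -E "pos|force|torque"
```

```text
tool_pos [ 459.63 -180.79  158.36]
ft_force [-0.06  0.34 -2.04]
wrist_torque [-0.16  0.4  -0.04]
grip_force 107.42
```

Emit:
apply_moves:
  angular:
    - [0,0,0]
    - [0,0,0]
    - [0,0,0]
  travel:
    - [-0.012,-0.004,0]
    - [-0.012,-0.004,0]
    - [0,0,0]
  jaw: [0,0,0]

```text
time: 18.08
tool_pos: [458.7, -181.1, 158.4]
tcp_rot: [-180.0, 12.1, -162.3]
ft_force: [-0.0, -0.2, -2.8]
finger_gap: 9.0
grip_force: 107.4
```

```bash
python3 st.py | grep -E "pos|force|torque"
```

```text
tool_pos [ 458.67 -181.12  158.36]
ft_force [-0.01 -0.18 -2.83]
wrist_torque [-0.13  0.42 -0.02]
grip_force 107.42
```

Emit:
apply_moves:
  angular:
    - [0,0,0]
    - [0,0,0]
    - [0,0,0]
  travel:
    - [-0.012,-0.004,0]
    - [-0.012,-0.004,0]
    - [0,0,0]
  jaw: [0,0,0]

```text
time: 18.45
tool_pos: [457.7, -181.4, 158.4]
tcp_rot: [-180.0, 12.1, -162.3]
ft_force: [0.3, -0.5, -1.3]
finger_gap: 9.2
grip_force: 107.4
```

```bash
python3 st.py | grep -E "pos|force|torque"
```

```text
tool_pos [ 457.71 -181.42  158.36]
ft_force [ 0.31 -0.51 -1.28]
wrist_torque [-0.12  0.42  0.01]
grip_force 107.42
```

Emit:
apply_moves:
  angular:
    - [0,0,0]
    - [0,0,0]
    - [0,0,0]
  travel:
    - [-0.012,-0.004,0]
    - [-0.012,-0.004,0]
    - [0,0,0]
  jaw: [0,0,0]

```text
time: 18.82
tool_pos: [456.7, -181.7, 158.3]
tcp_rot: [-180.0, 12.1, -162.3]
ft_force: [0.6, 0.7, -2.4]
finger_gap: 9.2
grip_force: 107.4
```

```bash
python3 st.py | grep -E "pos|force|torque"
```

```text
tool_pos [ 456.74 -181.72  158.34]
ft_force [ 0.63  0.68 -2.37]
wrist_torque [-0.15  0.42  0.01]
grip_force 107.42
```

Emit:
apply_moves:
  angular:
    - [0,0,0]
    - [0,0,0]
    - [0,0,0]
  travel:
    - [-0.012,-0.004,0]
    - [-0.012,-0.004,0]
    - [0,0,0]
  jaw: [0,0,0]

```text
time: 19.2
tool_pos: [455.8, -182.1, 158.3]
tcp_rot: [-180.0, 12.1, -162.3]
ft_force: [0.2, 0.9, -2.2]
finger_gap: 9.4
grip_force: 107.4
```

```bash
python3 st.py | grep -E "pos|force|torque"
```

```text
tool_pos [ 455.78 -182.08  158.34]
ft_force [ 0.19  0.88 -2.19]
wrist_torque [-0.12  0.39  0.06]
grip_force 107.42
```

Emit:
apply_moves:
  angular:
    - [0,0,0]
    - [0,0,0]
    - [0,0,0]
  travel:
    - [-0.012,-0.004,0]
    - [-0.012,-0.004,0]
    - [0,0,0]
  jaw: [0,0,0]

```text
time: 19.58
tool_pos: [454.8, -182.4, 158.4]
tcp_rot: [-180.0, 12.1, -162.3]
ft_force: [-0.4, 0.5, -1.8]
finger_gap: 9.2
grip_force: 107.4
```

```bash
python3 st.py | grep -E "pos|force|torque"
```

```text
tool_pos [ 454.83 -182.39  158.35]
ft_force [-0.43  0.47 -1.76]
wrist_torque [-0.13  0.41  0.03]
grip_force 107.42
```

Emit:
apply_moves:
  angular:
    - [0,0,0]
    - [0,0,0]
    - [0,0,0]
  travel:
    - [-0.012,-0.004,0]
    - [-0.012,-0.004,0]
    - [0,0,0]
  jaw: [0,0,0]

```text
time: 19.95
tool_pos: [453.9, -182.7, 158.3]
tcp_rot: [-180.0, 12.1, -162.3]
ft_force: [-0.7, 0.8, -2.6]
finger_gap: 9.5
grip_force: 107.4
```

```bash
python3 st.py | grep -E "pos|force|torque"
```

```text
tool_pos [ 453.85 -182.7   158.34]
ft_force [-0.66  0.82 -2.61]
wrist_torque [-0.14  0.37  0.02]
grip_force 107.42
```

Emit:
apply_moves:
  angular:
    - [0,0,0]
    - [0,0,0]
    - [0,0,0]
  travel:
    - [-0.012,-0.004,0]
    - [-0.012,-0.004,0]
    - [0,0,0]
  jaw: [0,0,0]

```text
time: 20.32
tool_pos: [452.9, -183.0, 158.3]
tcp_rot: [-180.0, 12.1, -162.3]
ft_force: [0.5, 0.4, -1.6]
finger_gap: 9.4
grip_force: 107.4
```

```bash
python3 st.py | grep -E "pos|force|torque"; python3 - <<'E'
from bench import r
from h import *
sc=r.snapshot("scene");pickle.dump(sc,open("s6.pkl","wb"))
cv2.imwrite("pics/s6.png",cv2.resize(sc["color"][120:230,290:410],None,fx=5,fy=5,interpolation=3)[:,:,::-1])
E
```

```text
tool_pos [ 452.91 -183.    158.34]
ft_force [ 0.48  0.4  -1.64]
wrist_torque [-0.11  0.42 -0.04]
grip_force 107.42
```

View pics/s6.png

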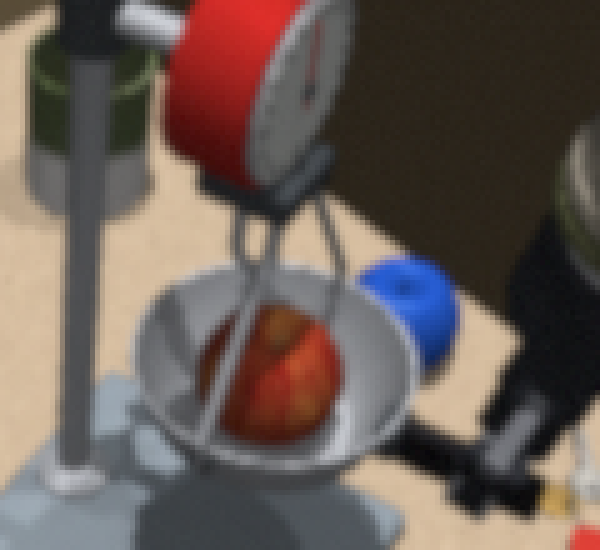

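Emit:
apply_moves:
  angular:
    - [0,0,0]
    - [0,0,0]
    - [0,0,0]
    - [0,0,0]
    - [0,0,0]
  travel:
    - [-0.014,-0.0045,0]
    - [-0.014,-0.0045,0]
    - [-0.014,-0.0045,0]
    - [-0.014,-0.0045,0]
    - [0,0,0]
  jaw: [0,0,0,0,0]

```text
time: 21.0
tool_pos: [450.6, -183.8, 158.3]
tcp_rot: [-180.0, 12.1, -162.3]
ft_force: [-0.5, -0.7, -1.4]
finger_gap: 9.2
grip_force: 107.4
```

```bash
python3 st.py | grep -E "pos|force|torque"
```

```text
tool_pos [ 450.64 -183.76  158.34]
ft_force [-0.52 -0.71 -1.43]
wrist_torque [-0.1   0.41  0.01]
grip_force 107.42
```

Emit:
apply_moves:
  angular:
    - [0,0,0]
    - [0,0,0]
    - [0,0,0]
    - [0,0,0]
    - [0,0,0]
  travel:
    - [-0.016,-0.005,0]
    - [-0.016,-0.005,0]
    - [-0.016,-0.005,0]
    - [-0.016,-0.005,0]
    - [0,0,0]
  jaw: [0,0,0,0,0]

```text
time: 21.62
tool_pos: [448.1, -184.6, 158.3]
tcp_rot: [-180.0, 12.1, -162.3]
ft_force: [-0.0, 0.2, -2.5]
finger_gap: 9.1
grip_force: 107.4
```

```bash
python3 st.py | grep -E "pos|force|torque"
```

```text
tool_pos [ 448.08 -184.55  158.35]
ft_force [-0.05  0.21 -2.48]
wrist_torque [-0.11  0.34  0.04]
grip_force 107.42
```

Emit:
apply_moves:
  angular:
    - [0,0,0]
    - [0,0,0]
    - [0,0,0]
    - [0,0,0]
    - [0,0,0]
  travel:
    - [-0.03,-0.0095,0]
    - [-0.03,-0.0095,0]
    - [-0.03,-0.0095,0]
    - [-0.03,-0.0095,0]
    - [0,0,0]
  jaw: [0,0,0,0,0]

```text
time: 22.25
tool_pos: [443.3, -186.1, 158.4]
tcp_rot: [-180.0, 12.1, -162.3]
ft_force: [0.8, 0.2, -2.0]
finger_gap: 9.1
grip_force: 107.4
```

```bash
python3 st.py | grep -E "pos|force|torque"
```

```text
tool_pos [ 443.27 -186.11  158.37]
ft_force [ 0.82  0.2  -2.02]
wrist_torque [-0.11  0.33 -0.  ]
grip_force 107.42
```

Emit:
apply_moves:
  angular:
    - [0,0,0]
    - [0,0,0]
    - [0,0,0]
    - [0,0,0]
    - [0,0,0]
    - [0,0,0]
  travel:
    - [-0.06,-0.019,0]
    - [-0.12,-0.038,0]
    - [-0.15,-0.048,0]
    - [-0.15,-0.048,0]
    - [-0.12,-0.038,0]
    - [-0.06,-0.019,0]
  jaw: [0,0,0,0,0,0]

```text
time: 23.0
tool_pos: [416.6, -194.6, 158.4]
tcp_rot: [-180.0, 12.1, -162.4]
ft_force: [0.3, 0.3, -2.4]
finger_gap: 9.4
grip_force: 107.4
```

```bash
python3 st.py; python3 - <<'E'
from bench import r
from h import *
print(np.round(r.sense()["joint_pos"],1))
t=r.snapshot("scene");pickle.dump(t,open("s7.pkl","wb"))
cv2.imwrite("pics/s7.png",cv2.resize(t["color"][100:300,200:460],None,fx=3,fy=3,interpolation=3)[:,:,::-1])
E
```

```text
time 23.0
tool_pos [ 416.61 -194.64  158.4 ]
tcp_rot [-179.97   12.15 -162.35]
ft_force [ 0.32  0.26 -2.44]
wrist_torque [-0.18  0.34  0.01]
finger_gap 9.38
grip_force 107.42
[ -39.   -19.2  121.3   10.7   71.4 -149.5]
```

View pics/s7.png

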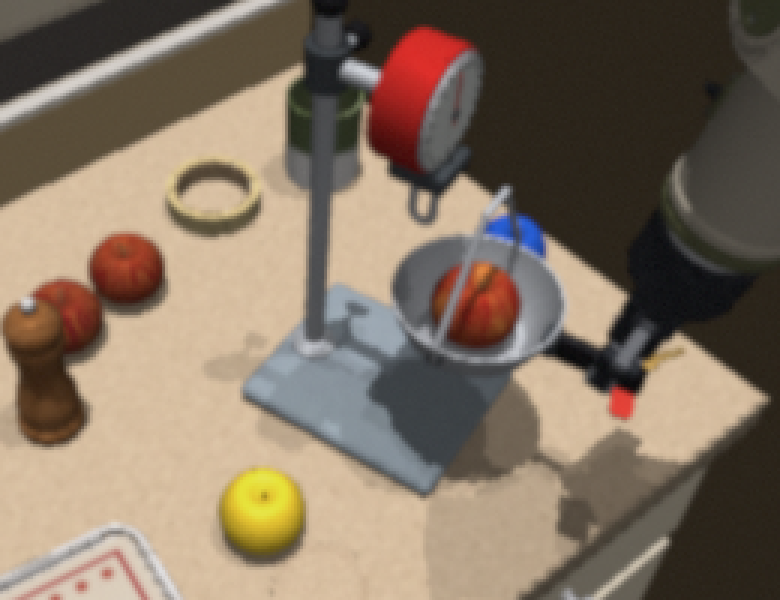

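Emit:
apply_moves:
  angular:
    - [0,0,0]
    - [0,0,0]
    - [0,0,0]
    - [0,0,0]
    - [0,0,0]
    - [0,0,0]
    - [0,0,0]
    - [0,0,0]
    - [0,0,0]
    - [0,0,0]
    - [0,0,0]
    - [0,0,0]
    - [0,0,0]
    - [0,0,0]
  travel:
    - [0,0.1,0]
    - [0,0.2,0]
    - [0,0.3,0]
    - [0,0.4,0]
    - [0.01,0.5,0]
    - [0.01,0.5,0]
    - [0.01,0.5,0]
    - [0.01,0.5,0]
    - [0.01,0.5,0]
    - [0.01,0.5,0]
    - [0.01,0.5,0]
    - [0.01,0.5,0]
    - [0.01,0.5,0]
    - [0.01,0.5,0]
  jaw: [0,0,0,0,0,0,0,0,0,0,0,0,0,0]

```text
time: 24.8
tool_pos: [420.4, 47.2, 158.3]
tcp_rot: [180.0, 12.2, -162.3]
ft_force: [0.2, 0.3, -2.5]
finger_gap: 9.8
grip_force: 107.4
```

Emit:
apply_moves:
  angular:
    - [0,0,0]
    - [0,0,0]
    - [0,0,0]
    - [0,0,0]
    - [0,0,0]
    - [0,0,0]
    - [0,0,0]
    - [0,0,0]
    - [0,0,0]
    - [0,0,0]
    - [0,0,0]
    - [0,0,0]
    - [0,0,0]
    - [0,0,0]
    - [0,0,0]
  travel:
    - [0.01,0.5,0]
    - [0.01,0.5,0]
    - [0.01,0.5,0]
    - [0.01,0.5,0]
    - [0.01,0.5,0]
    - [0.01,0.5,0]
    - [0.01,0.5,0]
    - [0.01,0.5,0]
    - [0.01,0.5,0]
    - [0.01,0.4,0]
    - [0,0.3,0]
    - [0,0.25,0]
    - [0,0.2,0]
    - [0,0.1,0]
    - [0,0,0]
  jaw: [0,0,0,0,0,0,0,0,0,0,0,0,0,0,0]

```text
time: 26.68
tool_pos: [424.9, 275.6, 158.3]
tcp_rot: [-180.0, 12.1, -162.3]
ft_force: [-0.3, -0.3, -2.0]
finger_gap: 9.6
grip_force: 107.5
```

```bash
python3 st.py; python3 - <<'E'
from bench import r
from h import *
print(np.round(r.sense()["joint_pos"],1))
a=r.snapshot("scene");b=r.snapshot("top")
im=np.zeros((420,800,3),np.uint8);im[:,:420]=a["color"][:,:420];im[:,430:800]=b["color"][:,60:430]
cv2.imwrite("pics/s8.png",im[:,:,::-1])
E
```

```text
time 26.68
tool_pos [424.93 275.59 158.31]
tcp_rot [-179.98   12.13 -162.33]
ft_force [-0.28 -0.29 -2.03]
wrist_torque [-0.1   0.38  0.03]
finger_gap 9.61
grip_force 107.45
[ 28.7 -14.1 117.2  -2.6  65.  -78.1]
```

View pics/s8.png

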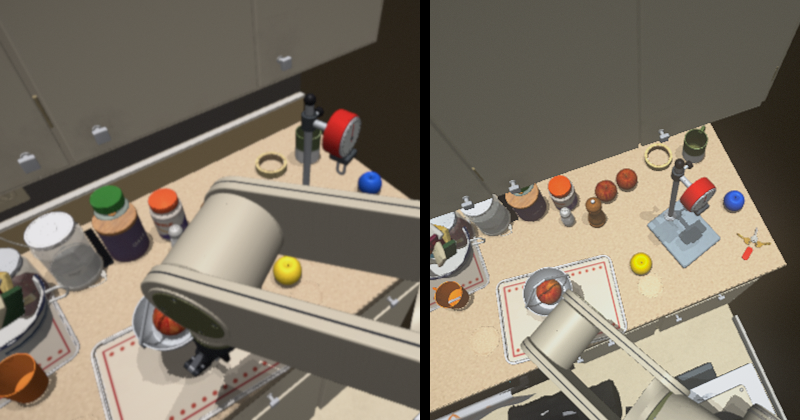

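```bash
python3 - <<'E'
from h import *
d=pickle.load(open("d0.pkl","rb"));p=plane(d["top"],179,291,163);print(p)
v=p[:2]-[507,308];a=np.radians(-7);print(v@[np.cos(a),np.sin(a)],v@[-np.sin(a),np.cos(a)])
E
```

```text
[524.97541911 304.09556859 163.        ]
18.31726355775939 -1.6846758488556999
```

Emit:
apply_moves:
  angular:
    - [0,0,0]
    - [0,0,0]
    - [0,0,0]
    - [0,0,0]
    - [0,0,0]
    - [0,0,0]
    - [0,0,0]
    - [0,0,0]
    - [0,0,0]
    - [0,0,0]
    - [0,0,0]
  travel:
    - [0,0,-0.1]
    - [0,0,-0.2]
    - [0,0,-0.3]
    - [0,0,-0.3]
    - [0,0,-0.3]
    - [0,0,-0.3]
    - [0,0,-0.3]
    - [0,0,-0.3]
    - [0,0,-0.2]
    - [0,0,-0.1]
    - [0,0,0]
  jaw: [0,0,0,0,0,0,0,0,0,0,0]

```text
time: 28.15
tool_pos: [424.9, 275.5, 62.2]
tcp_rot: [-180.0, 12.1, -162.3]
ft_force: [-0.2, 0.2, -2.0]
finger_gap: 9.5
grip_force: 107.5
```

Emit:
apply_moves:
  angular:
    - [0,0,0]
    - [0,0,0]
    - [0,0,0]
    - [0,0,0]
    - [0,0,0]
    - [0,0,0]
  travel:
    - [0,0,-0.05]
    - [0,0,-0.05]
    - [0,0,-0.05]
    - [0,0,-0.05]
    - [0,0,-0.03]
    - [0,0,0]
  jaw: [0,0,0,0,0,0]

```text
time: 28.9
tool_pos: [424.8, 275.5, 53.0]
tcp_rot: [-180.0, 12.1, -162.3]
ft_force: [0.1, 0.0, -3.1]
finger_gap: 9.6
grip_force: 107.5
```

```bash
python3 st.py
```

```text
time 28.9
tool_pos [424.84 275.48  53.  ]
tcp_rot [-179.98   12.13 -162.33]
ft_force [ 0.05  0.02 -3.13]
wrist_torque [-0.1   0.37  0.01]
finger_gap 9.61
grip_force 107.45
```

Emit:
apply_moves:
  angular:
    - [0,0,0]
    - [0,0,0]
    - [0,0,0]
    - [0,0,0]
    - [0,0,0]
  travel:
    - [0,0,-0.04]
    - [0,0,-0.04]
    - [0,0,-0.04]
    - [0,0,-0.03]
    - [0,0,0]
  jaw: [0,0,0,0,0]

```text
time: 29.52
tool_pos: [424.8, 275.5, 47.0]
tcp_rot: [-180.0, 12.1, -162.3]
ft_force: [0.7, 0.4, -1.4]
finger_gap: 9.1
grip_force: 107.4
```

```bash
python3 st.py| grep -E "pos|force|torque"
```

```text
tool_pos [424.83 275.49  46.97]
ft_force [ 0.67  0.43 -1.44]
wrist_torque [-0.12  0.38 -0.02]
grip_force 107.45
```

Emit:
apply_moves:
  angular:
    - [0,0,0]
    - [0,0,0]
    - [0,0,0]
  travel:
    - [0,0,-0.02]
    - [0,0,-0.02]
    - [0,0,0]
  jaw: [0,0,0]

```text
time: 29.9
tool_pos: [424.9, 275.5, 45.5]
tcp_rot: [-180.0, 12.1, -162.3]
ft_force: [-0.7, -1.2, -2.5]
finger_gap: 9.0
grip_force: 107.5
```

```bash
python3 st.py| grep -E "pos|force|torque"
```

```text
tool_pos [424.9  275.53  45.5 ]
ft_force [-0.67 -1.18 -2.54]
wrist_torque [-0.13  0.4   0.03]
grip_force 107.45
```

Emit:
apply_moves:
  angular:
    - [0,0,0]
    - [0,0,0]
    - [0,0,0]
  travel:
    - [0,0,-0.015]
    - [0,0,-0.015]
    - [0,0,0]
  jaw: [0,0,0]

```text
time: 30.28
tool_pos: [424.9, 275.5, 44.3]
tcp_rot: [-180.0, 12.1, -162.3]
ft_force: [-0.7, 0.1, -2.1]
finger_gap: 9.1
grip_force: 107.5
```

```bash
python3 st.py| grep -E "pos|force|torque"
```

```text
tool_pos [424.91 275.51  44.28]
ft_force [-0.72  0.06 -2.11]
wrist_torque [-0.17  0.36 -0.01]
grip_force 107.45
```

Emit:
apply_moves:
  angular:
    - [0,0,0]
    - [0,0,0]
    - [0,0,0]
  travel:
    - [0,0,-0.015]
    - [0,0,-0.015]
    - [0,0,0]
  jaw: [0,0,0]

```text
time: 30.65
tool_pos: [424.9, 275.5, 43.1]
tcp_rot: [-180.0, 12.1, -162.3]
ft_force: [0.6, 0.6, -1.7]
finger_gap: 9.1
grip_force: 107.4
```

```bash
python3 st.py| grep -E "pos|force|torque"
```

```text
tool_pos [424.93 275.54  43.11]
ft_force [ 0.61  0.56 -1.65]
wrist_torque [-0.12  0.42 -0.02]
grip_force 107.44
```

Emit:
apply_moves:
  angular:
    - [0,0,0]
    - [0,0,0]
    - [0,0,0]
  travel:
    - [0,0,-0.015]
    - [0,0,-0.01]
    - [0,0,0]
  jaw: [0,0,0]

```text
time: 31.02
tool_pos: [425.2, 275.7, 42.6]
tcp_rot: [-180.0, 12.2, -162.3]
ft_force: [-2.3, -1.8, 3.1]
finger_gap: 9.2
grip_force: 108.4
```

```bash
python3 st.py| grep -E "pos|force|torque"
```

```text
tool_pos [425.24 275.72  42.59]
ft_force [-2.32 -1.83  3.11]
wrist_torque [-0.1   0.32 -0.01]
grip_force 108.39
```

Emit:
apply_moves:
  angular:
    - [0,0,0]
    - [0,0,0]
    - [0,0,0]
  travel:
    - [0,0,-0.015]
    - [0,0,-0.01]
    - [0,0,0]
  jaw: [0,0,0]

```text
time: 31.4
tool_pos: [425.5, 276.0, 42.2]
tcp_rot: [-180.0, 12.2, -162.3]
ft_force: [-6.7, -2.8, 10.8]
finger_gap: 9.2
grip_force: 109.3
```

```bash
python3 st.py| grep -E "pos|force|torque"
```

```text
tool_pos [425.53 275.96  42.15]
ft_force [-6.67 -2.78 10.82]
wrist_torque [-0.13  0.37 -0.08]
grip_force 109.31
```

Emit:
apply_moves:
  angular:
    - [0,0,0]
    - [0,0,0]
    - [0,0,0]
    - [0,0,0]
  travel:
    - [0,0,0.015]
    - [0,0,0]
    - [0,0,0]
    - [0,0,0]
  jaw: [0,0,0,0]
  force: 20

```text
time: 31.9
tool_pos: [425.6, 275.9, 42.4]
tcp_rot: [180.0, 12.2, -162.3]
ft_force: [-0.9, -0.7, 5.6]
finger_gap: 9.2
grip_force: 108.4
```

Emit:
apply_moves:
  angular:
    - [0,0,0]
    - [0,0,0]
    - [0,0,0]
    - [0,0,0]
    - [0,0,0]
    - [0,0,0]
    - [0,0,0]
    - [0,0,0]
    - [0,0,0]
    - [0,0,0]
    - [0,0,0]
  travel:
    - [0,0,0]
    - [0,0,0]
    - [0,0,0]
    - [0,0,0]
    - [0,0,0]
    - [0,0,0]
    - [0,0,0]
    - [0,0,0]
    - [0,0,0]
    - [0,0,0]
    - [0,0,0]
  jaw: [0.1,0.12,0.14,0.16,0.18,0.2,0.25,0.3,0.35,0.4,0.4]

```text
time: 33.28
tool_pos: [425.0, 275.5, 41.8]
tcp_rot: [-180.0, 12.1, -162.3]
ft_force: [-0.4, 0.2, 0.1]
finger_gap: 34.1
grip_force: 0.0
```

```bash
python3 st.py
```

```text
time 33.28
tool_pos [424.96 275.55  41.78]
tcp_rot [-179.98   12.15 -162.33]
ft_force [-0.44  0.22  0.05]
wrist_torque [-0.02  0.09  0.02]
finger_gap 34.15
grip_force 0.0
```

Emit:
apply_moves:
  angular:
    - [0,0,0]
    - [0,0,0]
    - [0,0,0]
    - [0,0,0]
    - [0,0,0]
    - [0,0,0]
    - [0,0,0]
    - [0,0,0]
    - [0,0,0]
    - [0,0,0]
    - [0,0,0]
    - [0,0,0]
  travel:
    - [-0.04,-0.013,0.2]
    - [-0.08,-0.025,0.4]
    - [-0.12,-0.04,0.6]
    - [-0.14,-0.044,0.7]
    - [-0.14,-0.044,0.7]
    - [-0.14,-0.044,0.7]
    - [0,-0.5,0.5]
    - [0,-0.7,0.3]
    - [0,-0.7,0]
    - [0,-0.7,0]
    - [0,-0.5,0]
    - [0,0,0]
  jaw: [0.4,0.4,0.4,0.4,0.4,0.4,0.4,0.4,0.4,0.4,0.4,0.4]

```text
time: 34.78
tool_pos: [398.7, 142.2, 206.4]
tcp_rot: [-180.0, 12.2, -162.5]
ft_force: [-0.4, -0.3, -1.4]
finger_gap: 34.2
grip_force: 0.0
```

```bash
python3 st.py; python3 - <<'E'
from bench import r
from h import *
a=r.snapshot("scene");b=r.snapshot("top");pickle.dump((a,b),open("f.pkl","wb"))
im=np.zeros((420,800,3),np.uint8);im[:,:420]=a["color"][:,:420];im[:,430:800]=b["color"][:,60:430]
cv2.imwrite("pics/s9.png",im[:,:,::-1])
E
```

```text
time 34.78
tool_pos [398.7  142.2  206.36]
tcp_rot [-179.97   12.21 -162.46]
ft_force [-0.41 -0.32 -1.41]
wrist_torque [-0.02  0.07  0.03]
finger_gap 34.17
grip_force 0.0
```

View pics/s9.png

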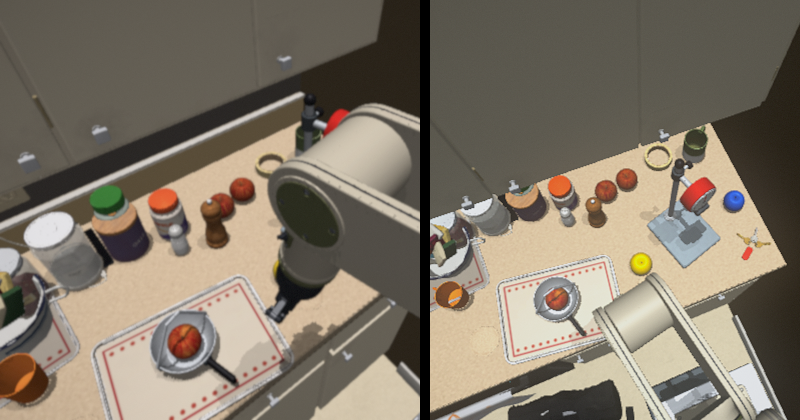

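The picture shows the pan standing flat well inside the tray (scene px (184,340), top-view px (557,298)). The apple is in it and the gripper is clear.

```bash
python3 -c "
from bench import r
print(r.hand_in())"
```

```text
the job is handed in; nothing more can be done
None
```

The pan, with the apple in it, was lifted off the hook, set down inside the tray's rim and released, and the job is handed in; the final pictures show it standing there with the gripper clear, but hand-in returned no verdict, and one collar touch on the way over the tip read about 3 N at the wrist, or up to 4.5 N going by its torque, against the 5 N limit.

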